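# Wipe the steel chips off the battery cover board

## Task

Steel chips are lying on the white cover board of a battery pack, where they could short it. Take the scraper block from its chipboard stand, use it to wipe all five chips along the channel between the rails and off the board's end into the catch tray, never touching a chip with the gripper, then stand the scraper upright back on its stand. Do not move the clamp, the jar or the screwdriver.

Things in the scene. Friction and masses are not known exactly. Their poses are not given: they have to be found in the camera images.
- board_top (a point): Centre of the top, 66 mm above the bench, of the fixed white cover board on a pack of black cells: 260 mm long (x), 170 wide (y), 12 thick. Two slotted steel rails run its full length; their upstands, 12 mm high, 3 mm thick, have inner faces at y = +-56 mm (channel 112 mm wide). Both ends, x = +-130 mm, are open. z up.
- tray_floor (a point): Centre of the inner floor, 3 mm above the bench, of the fixed open aluminium catch tray: outside 130 mm (x) by 170 (y) by 45 high, 3 mm walls, axes as the board's. Its centre is at x = +190 or -190 mm in the board's frame (read which); its near wall is tucked 5 mm under the board's end, so what is pushed off that end falls in.
- stand_top (a point): Centre of the flat top, 60 mm above the bench, of the fixed chipboard stand: a block 90 mm (x) by 140 mm (y), axes as the board's, at the board's other end and 15 mm clear of it. The scraper starts on it.
- scraper_mid (a point): Centre, 35 mm above its underside, of the loose wooden scraper block standing on the stand: 0.13-0.22 kg, 70 mm high, z up. From 0 to 30 mm up it is 28 mm thick (x) and 96 wide (y), with an 8 mm rubber foot; from 30 to 70 mm up is a centred grip 20 mm thick (x), 66 wide (y). Its x starts within 0.3 rad of the board's x. Wiping, its width lies across the channel: 8 mm play a side.
- chip1_mid (a point): Centre of a loose bare steel chip, a sheared-off rectangle 18 by 15 mm (x, y), 6 mm thick, 10 to 18 g, lying flat on the board between the rails, within 66 mm of the board's middle along its length.
- chip2_mid (a point): Centre of a loose bare steel chip, a punched-out round slug 18 mm across, 6 mm thick, 10 to 18 g, lying flat on the board between the rails, within 66 mm of the board's middle along its length.
- chip3_mid (a point): Centre of a loose bare steel chip, a sheared-off rectangle 18 by 15 mm (x, y), 6 mm thick, 10 to 18 g, lying flat on the board between the rails, within 66 mm of the board's middle along its length.
- chip4_mid (a point): Centre of a loose bare steel chip, a punched-out round slug 18 mm across, 6 mm thick, 10 to 18 g, lying flat on the board between the rails, within 66 mm of the board's middle along its length.
- chip5_mid (a point): Centre of a loose bare steel chip, a sheared-off rectangle 18 by 15 mm (x, y), 6 mm thick, 10 to 18 g, lying flat on the board between the rails, within 66 mm of the board's middle along its length.
- clamp: Bystander: black spring clamp with red grips lying on the bench close along the far side of the pack, about 170 mm long, 22 mm high; origin at its underside near the middle.
- jar: Bystander: jar with a steel lid on the bench at the robot's right, 60 mm across, 75 mm high; origin at the centre of its underside.
- driver: Bystander: screwdriver lying on the bench at the robot's left; origin at its underside.
Mind the look-alikes: they are no part of the job. Leave any turquoise look-alike of the part that bears scraper_mid alone. Of the things shaped like the part that bears tray_floor, the aluminium one is meant.

How it is judged:
By the outcome, as a careful person would: the job done as asked, in the order asked, and still so for the second after the job is handed in, with the robot touching nothing.
It also fails if it takes over 50 s, if anything falls off the work surface, if the arm or the gripper's body presses on something with over 40 N, if the wrist force passes 120 N, or if a joint passes its speed limit or range.

## Robot

A 6-joint arm with a two-finger parallel gripper is mounted at the origin on the work surface. World frame = base frame: x ahead of the robot, y to its left, z up, the work surface at z = 0. Lengths are in m, angles in rad, forces in N, time in s.
With the tool pointing down it reaches from about 0.375 to 0.9 m from the base axis. Payload 3.1 kg.
Tool frame: the origin (TCP) lies between the finger pads; the fingertips stand 8 mm ahead of it and the grasp point (between the pads) lies 11 mm behind it; z points along the fingers, y is the line along which they close (so a half turn about z gives the same grasp; the last joint's range is limited). The gripper opens to 87 mm and grips with 3 to 60 N. Pads are 19 mm wide; open, the fingers measure 117 mm over their backs; the gripper's body (75 mm by 190 mm) begins 51 mm behind the grasp point.
Start: joints at [-1.29, 0.527, 1.433, -0, 1.181, -0.178], TCP at [0.277, -0.56, 0.231] pointing down, gripper open.
Joint ranges: [-3.08, 3.08], [-0.75, 2.2], [0.22, 2.44], [-1.43, 4.57], [0, 2.65], [-2.85, 2.85]. Speed limits (rad/s): [2.79, 2.79, 3.14, 3.14, 3.14, 3.14].

## Interface

Orientations are given as a unit quaternion [x, y, z, w].
In Python, from rig import robot, vision, job gives the robot as it stands.
- The arm moves only by the shell command python3 -m handwheel 'ROWS' [OPENING] [FORCE]. ROWS is JSON, a list of rows, each a list of 4 numbers: the shift along the tool's x, y, z as a fraction of full scale, then the turn about the tool's z as a fraction of full scale. A call has 1 to 20 rows; each row is the pose to reach, as a shift and turn from the pose commanded when the call began, along the tool's axes at that moment, turning the shorter way round; what a row does not reach only later rows make up. Full scale, the value 1, is 300 mm for a shift and 2 pi rad for a turn. A row lasts 1/12 s, in which the tool goes at most 41.7 mm and 7.16 degrees, less where a joint would pass 70% of its speed; a pose out of reach is approached as far as the arm can. A call with a number of a shift or a turn outside -1 to 1 is refused whole. A call with a gripper value outside its range is refused whole. OPENING is the opening in per cent of the stroke, from 0 (shut) to 100 (fully open), set as the call begins (- or left out, the last holds). The fingers move at their own pace and stop on an object; FORCE is the grip in N (left out, the last holds). Time passes only in rows, so rows that repeat a pose let the fingers close. It gives the time, the measured TCP pose, the force, the opening and the grip force at its end, in the units of the state.
- robot.get_obs(): the state, without advancing time (a new reading comes with each control period).
- vision.camera(name): name is "scene" or "top"; returns a dict with "frame" (480x640x3 uint8, red, green, blue), "K" (3x3 intrinsics, pixels), "cam_to_world" (4x4, takes a point from camera to world coordinates). Camera axes: x right, y down, z forward; pixel columns grow to the right and rows downward; lengths in m; the calibration is good to about 2 mm. A picture is of the moment at which its call begins. There is no depth.
- job.hand_in(): hands the job in; it is judged then, once.
Trained networks look in the newest picture that a camera, given by its name, has taken for a name from the list of things; names that differ only in an ending like _2 or _b are one class to them, and where a whole thing is asked for, a point or a joint stands for the part that bears it (a point fixed in the world has none). Each returns a list of dicts, best first, with "conf" (0 to 1); they miss things now and then, are a little off and sometimes report something else, mostly with a low value. They report only what shows in the picture. A call takes as long as a camera call. They do not tell look-alikes from the thing itself.
- vision.look_for(camera, label): "point" ([row, column] in pixels, amid what is visible of it).
- vision.outline_of(camera, label): "mask" (480x640 bool, what is visible of it) and "point" ([row, column] in pixels, amid what is visible of it).
The state is a dict: "time": time; "q": joint angles; "joint_velocities": joint speeds; "joint_torque": joint torques, N m; "position": TCP position; "tool_rot": TCP orientation; "ft_force": force on the tool from outside, world axes, zero at the start; "moment": the same for the moment, N m; "grip_width": finger opening in m; "grip_force": force on a finger pad.
Only numpy, scipy, OpenCV 4.12 (cv2) and the standard library are available. Lean on these libraries where they do the work, as an engineer would, in place of code of your own. Each camera call takes 0.05 s, during which the arm holds its last target. There are 200 camera calls.

## Working session

There is one attempt and no reset: what is moved stays moved. The work goes in short steps, Python scripts to look and compute and a shell command to move; the robot and the scene stay as the last step left them, time stands still between calls to the robot, and variables do not carry over. Pictures are saved under pics/ and viewed, at most 10 in all, crops included, and the job is handed in when it is done.

```bash
mkdir -p pics
cat > h.py <<'E'
import numpy as np, cv2
from rig import robot, vision, job
def shot(c,n=None):
    d=vision.camera(c)
    if n: cv2.imwrite(f'pics/{n}.png',d['frame'][:,:,::-1])
    return d
def ray(d,rc,z):
    K=np.array(d['K']);T=np.array(d['cam_to_world'])
    v=T[:3,:3]@np.linalg.inv(K)@[rc[1],rc[0],1]
    o=T[:3,3]; return o+v*(z-o[2])/v[2]
def proj(d,p):
    T=np.linalg.inv(np.array(d['cam_to_world']));c=T[:3,:3]@p+T[:3,3];u=np.array(d['K'])@c;return (u/u[2])[:2]
E
python3 - <<'E'
from h import *
np.set_printoptions(precision=4,suppress=True)
for c in['top','scene']:
    d=shot(c,c+'0'); print(c,np.array(d['cam_to_world'])[:3,3])
    for l,z in[('board_top',.066),('tray_floor',.003),('stand_top',.06),('scraper_mid',.095)]+[(f'chip{i}_mid',.069) for i in(1,2)]+[('clamp',.01),('jar',.04),('driver',.01)]:
        for r in vision.look_for(c,l): print(l,round(r['conf'],2),np.round(r['point']),ray(d,r['point'],z))
print(robot.get_obs())
E
```

```text
top [0.4283 0.031  1.352 ]
board_top 0.87 [244. 315.] [0.5564 0.0201 0.066 ]
tray_floor 0.85 [265. 236.] [0.5082 0.2259 0.003 ]
tray_floor 0.58 [162. 225.] [0.7856 0.2598 0.003 ]
stand_top 0.71 [230. 377.] [ 0.591  -0.1383  0.06  ]
scraper_mid 0.8 [251. 440.] [ 0.5334 -0.2884  0.095 ]
scraper_mid 0.6 [220. 384.] [ 0.6112 -0.1527  0.095 ]
chip1_mid 0.47 [252. 337.] [ 0.5329 -0.0339  0.069 ]
chip2_mid 0.4 [258. 311.] [0.5184 0.0297 0.069 ]
chip2_mid 0.33 [224. 386.] [ 0.6047 -0.1601  0.069 ]
chip2_mid 0.32 [239. 312.] [0.568 0.028 0.069]
chip2_mid 0.28 [245. 314.] [0.5526 0.0224 0.069 ]
clamp 0.79 [187. 309.] [0.7135 0.0345 0.01  ]
jar 0.55 [302. 492.] [ 0.4053 -0.4294  0.04  ]
driver 0.77 [333. 147.] [0.3349 0.4526 0.01  ]
driver 0.66 [263. 239.] [0.5129 0.2192 0.01  ]
scene [1.4335 0.1481 0.9347]
board_top 0.91 [244. 329.] [0.5835 0.025  0.066 ]
tray_floor 0.84 [342. 429.] [0.7671 0.2619 0.003 ]
tray_floor 0.82 [248. 412.] [0.5006 0.2148 0.003 ]
stand_top 0.78 [258. 252.] [ 0.6474 -0.1377  0.06  ]
scraper_mid 0.73 [229. 192.] [ 0.6127 -0.281   0.095 ]
scraper_mid 0.56 [233. 245.] [ 0.6072 -0.1611  0.095 ]
chip1_mid 0.74 [257. 252.] [ 0.6535 -0.1355  0.069 ]
chip2_mid 0.63 [226. 331.] [0.5252 0.0214 0.069 ]
clamp 0.6 [304. 316.] [0.7121 0.0167 0.01  ]
clamp 0.36 [236. 242.] [ 0.5363 -0.1967  0.01  ]
jar 0.85 [181. 171.] [ 0.392  -0.4246  0.04  ]
driver 0.84 [213. 506.] [0.3432 0.4485 0.01  ]
{'time': 1.0, 'q': array([-1.2895,  0.5275,  1.4327, -0.    ,  1.1814, -0.1785]), 'joint_velocities': array([ 0.001 ,  0.0013, -0.0004,  0.0001, -0.    , -0.001 ]), 'joint_torque': array([ -0.0004, -44.0024, -17.699 ,   0.0634,   0.0504,  -0.    ]), 'position': array([ 0.2774, -0.5601,  0.2305]), 'tool_rot': array([ 0.9737,  0.2278, -0.    , -0.    ]), 'ft_force': array([-0.6821, -0.37  , -0.3698]), 'moment': array([-0.0085, -0.0294, -0.0073]), 'grip_force': 0.0, 'grip_width': 0.08689188910248734}
```

View pics/top0.png

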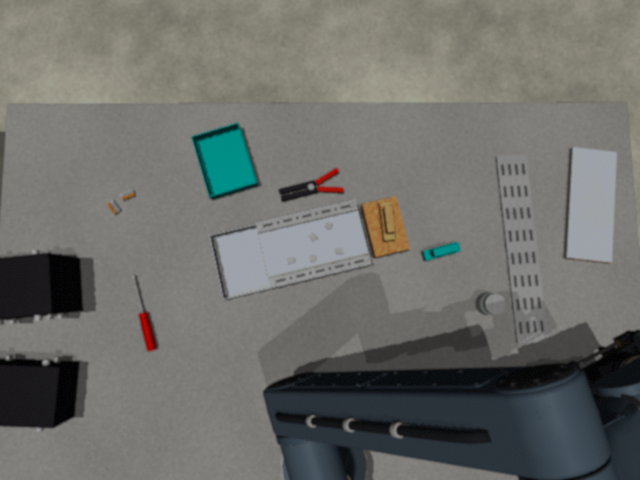

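View pics/scene0.png

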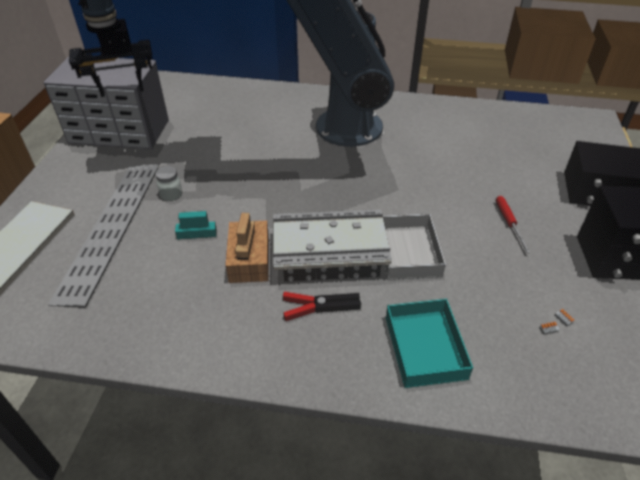

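Both views show the layout:
- **Board:** top (244,315), with five grey chips on it.
- **Stand:** chipboard, top (230,380), at the −y end.
- **Tray candidates:** the aluminium box at top (265,236), adjoining the board's +y end, and a turquoise box at (162,225). The aluminium one is meant.
- **Scraper candidates:** the wooden block on the stand at (220,387) and a turquoise block at (251,440). The wooden one is meant, because it's wood and stands on the stand.

Next I'll fit poses in both cameras.

```bash
cat > fit.py <<'E'
from h import *
from scipy.optimize import minimize
np.set_printoptions(precision=4,suppress=True)
def box(cx,cy,lx,ly,z0,z1): return np.array([[cx+a*lx/2,cy+b*ly/2,z] for z in(z0,z1) for a,b in((-1,-1),(1,-1),(1,1),(-1,1))])
def place(P,p): 
    c,s=np.cos(p[2]),np.sin(p[2]); return np.c_[p[0]+c*P[:,0]-s*P[:,1],p[1]+s*P[:,0]+c*P[:,1],P[:,2]]
SC=[box(0,0,.028,.096,0,.03),box(0,0,.020,.066,.03,.07)]
def scraper(ds,ms,p0,z):
    def cost(p):
        t=0
        for d,m in zip(ds,ms):
            im=np.zeros((480*4,640*4),np.uint8)
            for B in SC:
                Q=place(B+[0,0,z],p); q=np.array([proj(d,x) for x in Q])*4+2
                cv2.fillConvexPoly(im,cv2.convexHull(q.astype(np.int32)),1)
            M=cv2.resize(m.astype(np.uint8),None,fx=4,fy=4,interpolation=cv2.INTER_NEAREST)
            t+=1-(im&M).sum()/(im|M).sum()
        return t
    return min((minimize(cost,[p0[0],p0[1],p0[2]+a],method='Nelder-Mead',options=dict(initial_simplex=np.array([p0]*4)+[0,0,a]+np.array([[0,0,0],[.008,0,0],[0,.008,0],[0,0,.15]]))) for a in(-.15,.15)),key=lambda r:r.fun)
def smask(c,d,near):
    r=[r for r in vision.outline_of(c,'scraper_mid') if np.linalg.norm(ray(d,r['point'],near[2])[:2]-near[:2])<.06]
    return r[0]['mask'] if r else None
E
python3 - <<'E'
from fit import *
cs=['top','scene']; ds=[shot(c) for c in cs]
ms=[smask(c,d,np.array([.609,-.157,.095])) for c,d in zip(cs,ds)]
print([m.sum() for m in ms])
# board assembly: edges of board, tray, stand tops
G=[]
for d in ds:
    g=cv2.cvtColor(d['frame'],cv2.COLOR_RGB2GRAY).astype(np.float32); g=cv2.GaussianBlur(g,(0,0),1.)
    m=np.hypot(cv2.Sobel(g,5,1,0),cv2.Sobel(g,5,0,1)); G.append(np.minimum(m,np.percentile(m,97)))
rects=[box(0,0,.26,.17,.054,.066)[4:],box(.19,0,.13,.17,0,.045)[4:],box(-.19,0,.09,.14,0,.06)[4:]]
t=np.linspace(0,1,60)[:,None]
S=[]
for i,R in enumerate(rects):
    for k in range(4):
        if i==1 and k==3: continue
        S.append(R[k]*(1-t)+R[(k+1)%4]*t)
S=np.vstack(S)
def cost(p):
    P=place(S,p);v=0
    for d,g in zip(ds,G):
        q=np.array([proj(d,x) for x in P]).astype(np.float32)
        v-=cv2.remap(g,q[:,:1],q[:,1:],1).mean()/g.max()
    return v
best=min((minimize(cost,[.57+dx,.02+dy,1.8+a],method='Nelder-Mead',options=dict(initial_simplex=np.array([.57+dx,.02+dy,1.8+a])+np.array([[0,0,0],[.006,0,0],[0,.006,0],[0,0,.05]]))) for dx in(-.012,0,.012) for dy in(-.01,.01) for a in(-.06,0,.06)),key=lambda r:r.fun)
b=best.x;print('board',b,best.fun)
st=place(np.array([[-.19,0,.06]]),b)[0];print('stand',st)
r=scraper(ds,ms,[st[0],st[1],b[2]],.06);print('both',r.x,r.fun)
for d,m in zip(ds,ms): r1=scraper([d],[m],r.x,.06);print(r1.x,r1.fun)
np.save('b.npy',b);np.save('s.npy',r.x)
out=[]
for d,(r0,c0,w,h) in zip(ds,[(190,200,220,120),(190,190,270,105)]):
    im=cv2.resize(d['frame'][:,:,::-1],None,fx=3,fy=3,interpolation=cv2.INTER_CUBIC)
    for R in [place(x,b) for x in rects]+[place(SC[1]+[0,0,.06],r.x)[4:],place(SC[0]+[0,0,.06],r.x)[:4]]:
        q=np.array([proj(d,x) for x in R])*3+1
        cv2.polylines(im,[q.astype(np.int32)],True,(0,0,255),1)
    out.append(cv2.resize(im[r0*3:(r0+h)*3,c0*3:(c0+w)*3],(780,295)))
cv2.imwrite('pics/fit.png',np.vstack(out))
y=np.array([np.cos(r.x[2]),np.sin(r.x[2])]);ty=np.array([.4437,-.896]);print('tooly ang',np.arctan2(-ty[1],-ty[0]))
E
```

```text
[np.int64(506), np.int64(712)]
board [0.5599 0.022  1.7992] -1.281381607055664
stand [ 0.603 -0.163  0.06 ]
both [ 0.6076 -0.1617  1.675 ] 0.20208287026746685
[ 0.6086 -0.1605  1.6769] 0.09311512415349887
[ 0.607  -0.1628  1.6641] 0.073240589198036
tooly ang 2.0305972848216527
```

View pics/fit.png

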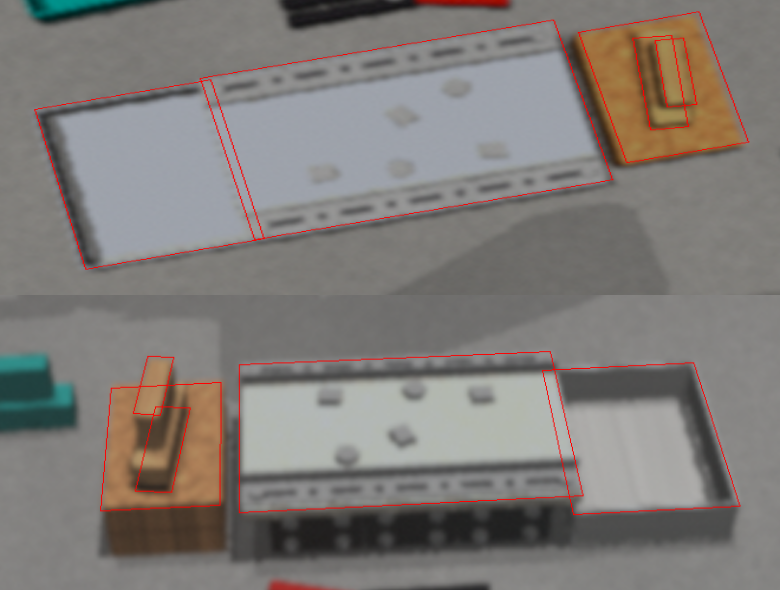

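The fit lands on the aluminium tray, the board and the stand. The crop also confirms the wooden scraper on the stand (top about (219,388)), with the turquoise block separate at the left. The five chips lie between the rails. Moving toward the scraper now.

```bash
python3 -m handwheel '[[0.12,-0.053,0,0],[0.25,-0.111,0,0],[0.37,-0.165,0,0],[0.5,-0.222,0,0],[0.62,-0.276,0,0],[0.75,-0.333,0,0],[0.85,-0.378,0,0],[0.9,-0.4,0,0],[0.9,-0.4,0,0]]' 100 && python3 -m handwheel '[[0.12,-0.053,0,0.015],[0.25,-0.111,0,0.03],[0.37,-0.165,0,0.045],[0.5,-0.222,0,0.057],[0.6,-0.268,0,0.057],[0.65,-0.29,0,0.057],[0.676,-0.301,0,0.057],[0.676,-0.301,0,0.057]]'
cat > go.py <<'E'
# usage: go.py x y z yaw(of tool y, mod pi): prints the shift/turn fractions from now
import sys; from h import *
from scipy.spatial.transform import Rotation as R
o=robot.get_obs();x,y,z,w=map(float,sys.argv[1:])
M=R.from_quat(o['tool_rot']).as_matrix();s=M.T@(np.array([x,y,z])-o['position'])/.3
a=np.arctan2(M[1,1],M[0,1]);dw=(w-a+np.pi/2)%np.pi-np.pi/2
print('t',o['time'],'pos',np.round(o['position'],4),'yaw',round(a%np.pi,4),'F',np.round(o['ft_force'],1),'w',round(o['grip_width'],4),'->',np.round(s,4),round(-dw/2/np.pi,4))
E
python3 go.py 0.6076 -0.1617 0.100 1.672
```

```text
time: 1.95
position: [0.4682, -0.3292, 0.2307]
tool_rot: [0.973, 0.23, 0.001, -0.0]
ft_force: [-0.9, -0.4, 0.4]
grip_width: 0.087
grip_force: 0.0
time: 2.62
position: [0.6085, -0.1612, 0.2304]
tool_rot: [0.999, 0.052, 0.0, 0.0]
ft_force: [-0.3, -0.2, -0.8]
grip_width: 0.0869
grip_force: 0.0
t 2.6167 pos [ 0.6085 -0.1612  0.2304] yaw 1.6743 F [-0.3 -0.2 -0.8] w 0.0869 -> [-0.0031  0.0011  0.4347] 0.0004
```

```bash
python3 -m handwheel '[[-0.003,0.001,0.08,0],[-0.003,0.001,0.18,0],[-0.003,0.001,0.28,0],[-0.003,0.001,0.36,0],[-0.003,0.001,0.41,0],[-0.003,0.001,0.431,0],[-0.003,0.001,0.431,0],[-0.003,0.001,0.431,0]]' 100 && python3 -m handwheel '[[0,0,0,0],[0,0,0,0],[0,0,0,0],[0,0,0,0],[0,0,0,0],[0,0,0,0],[0,0,0,0],[0,0,0,0],[0,0,0,0],[0,0,0,0],[0,0,0,0],[0,0,0,0]]' 0 40; python3 go.py 0.6076 -0.1617 0.135 1.672
```

```text
time: 3.28
position: [0.6068, -0.1637, 0.1017]
tool_rot: [0.999, 0.05, 0.0, 0.0]
ft_force: [-0.7, 0.3, -0.5]
grip_width: 0.087
grip_force: 0.0
time: 4.28
position: [0.6068, -0.1621, 0.1012]
tool_rot: [0.999, 0.051, -0.0, -0.0]
ft_force: [-0.6, 0.1, 0.5]
grip_width: 0.0197
grip_force: 40.0
t 4.2833 pos [ 0.6068 -0.1621  0.1012] yaw 1.6724 F [-0.6  0.1  0.5] w 0.0197 -> [ 0.0026 -0.0011 -0.1127] 0.0001
```

```bash
python3 -m handwheel '[[0,0,-0.03,0],[0,0,-0.08,-0.01],[0,0,-0.13,-0.02],[0,0,-0.16,-0.02],[0,0,-0.16,-0.02],[0,0,-0.16,-0.02]]'
python3 - <<'E'
from fit import *
o=robot.get_obs();p=o['position'];b=np.load('b.npy')
cs=['top','scene'];ds=[shot(c) for c in cs]
for c,d in zip(cs,ds):
    cv2.imwrite(f'pics/l_{c}.png',d['frame'][:,:,::-1])
z=p[2]-.041
ims=[]
for d in ds:
    im=cv2.resize(d['frame'][:,:,::-1],None,fx=4,fy=4,interpolation=cv2.INTER_CUBIC)
    for B in SC:
        Q=place(B+[0,0,z],[p[0],p[1],1.798]);q=(np.array([proj(d,x) for x in Q])*4+2).astype(np.int32)
        for k in(0,4):cv2.polylines(im,[q[k:k+4]],True,(0,0,255),1)
    cx,cy=q.mean(0).astype(int); ims.append(im[cy-200:cy+200,cx-190:cx+190])
cv2.imwrite('pics/lift.png',np.hstack(ims))
X=place(np.array([[-.104,0,0]]),b)[0];print(X)
E
python3 go.py $(python3 -c "
from fit import *
X=place(np.array([[-.104,0,0]]),np.load('b.npy'))[0];print(X[0],X[1],0.1465,1.7992)")
```

```text
time: 4.78
position: [0.6071, -0.1622, 0.1498]
tool_rot: [0.994, 0.113, 0.0, 0.0]
ft_force: [0.3, -0.5, -2.0]
grip_width: 0.0195
grip_force: 40.0
[ 0.5835 -0.0793  0.    ]
t 4.8833 pos [ 0.6062 -0.1619  0.1485] yaw 1.7973 F [-0.6  0.9 -2.2] w 0.0196 -> [-0.0119 -0.2852  0.007 ] -0.0003
```

View pics/lift.png

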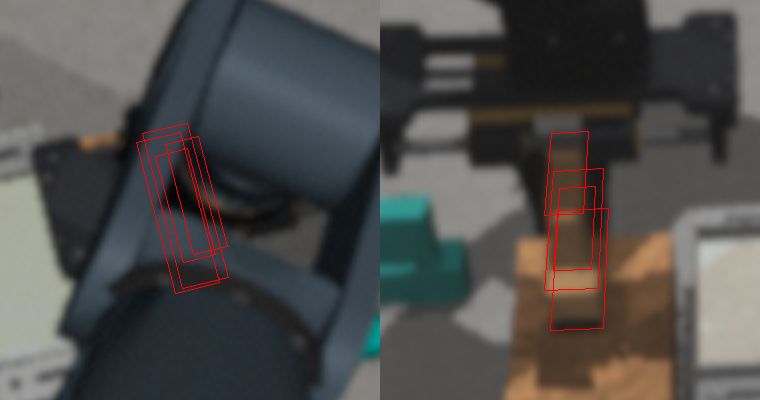

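The lifted scraper matches the model around (575,230) in the right-hand crop, and it's held straight. Setting it down in the channel ahead of the chips.

```bash
python3 -m handwheel '[[-0.003,-0.08,0,0],[-0.008,-0.18,0,0],[-0.012,-0.26,0,0],[-0.012,-0.285,0,0],[-0.012,-0.285,0,0],[-0.012,-0.285,0.04,0],[-0.012,-0.285,0.08,0],[-0.012,-0.285,0.11,0],[-0.012,-0.285,0.127,0],[-0.012,-0.285,0.13,0],[-0.012,-0.285,0.13,0]]'; python3 go.py 0.5835 -0.0793 0.1077 1.7992
```

```text
time: 5.8
position: [0.5841, -0.0803, 0.1097]
tool_rot: [0.994, 0.113, -0.0, -0.0]
ft_force: [0.5, 0.3, -2.2]
grip_width: 0.0197
grip_force: 40.0
t 5.8 pos [ 0.5841 -0.0803  0.1097] yaw 1.7974 F [ 0.5  0.3 -2.2] w 0.0197 -> [-0.0013 -0.0036  0.0067] -0.0003
```

```bash
python3 -m handwheel '[[-0.001,0,0.004,0],[-0.001,0,0.007,0],[-0.001,0,0.007,0],[-0.001,0,0.007,0]]';python3 - <<'E'
from fit import *
d=shot('scene');b=np.load('b.npy')
p=robot.get_obs()['position']
im=cv2.resize(d['frame'][:,:,::-1],None,fx=4,fy=4,interpolation=cv2.INTER_CUBIC)
for r in vision.look_for('scene','chip1_mid')+vision.look_for('scene','chip2_mid'):
    print(r['conf'],r['point'])
q=(proj(d,np.array([p[0],p[1]+.03,.066]))*4).astype(int)
cv2.imwrite('pics/down.png',im[q[1]-250:q[1]+250,q[0]-350:q[0]+350])
E
python3 go.py $(python3 -c "
from fit import *
X=place(np.array([[.145,0,0]]),np.load('b.npy'))[0];print(X[0],X[1],0.1077,1.7992)")
```

```text
time: 6.13
position: [0.584, -0.0798, 0.1085]
tool_rot: [0.994, 0.113, 0.0, 0.0]
ft_force: [-1.1, 0.6, -1.8]
grip_width: 0.0193
grip_force: 40.0
0.42 [226.6, 304.1]
0.67 [236.5, 329.2]
t 6.2833 pos [ 0.584  -0.0798  0.1084] yaw 1.7982 F [ 0.1  0.2 -1.5] w 0.0194 -> [-0.002  -0.8319  0.0022] -0.0002
```

View pics/down.png

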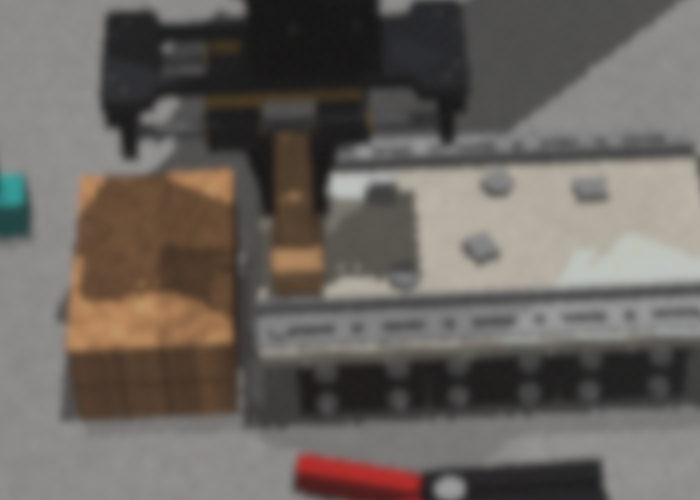

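The scraper stands across the channel behind all five chips, around (297,230) in the crop, and inside the rails. Wiping now.

```bash
python3 -m handwheel '[[-0.001,-0.02,0.003,0],[-0.001,-0.06,0.003,0],[-0.001,-0.1,0.003,0],[-0.001,-0.15,0.003,0],[-0.001,-0.2,0.003,0],[-0.001,-0.25,0.003,0],[-0.001,-0.3,0.003,0],[-0.001,-0.35,0.003,0],[-0.001,-0.4,0.003,0],[-0.001,-0.45,0.003,0],[-0.001,-0.5,0.003,0],[-0.002,-0.55,0.003,0],[-0.002,-0.6,0.003,0],[-0.002,-0.64,0.003,0],[-0.002,-0.68,0.003,0],[-0.002,-0.72,0.003,0],[-0.002,-0.76,0.003,0],[-0.002,-0.8,0.003,0],[-0.002,-0.83,0.003,0],[-0.002,-0.83,0.003,0]]';python3 - <<'E'
from fit import *
d=shot('scene');b=np.load('b.npy')
im=cv2.resize(d['frame'][:,:,::-1],None,fx=4,fy=4,interpolation=cv2.INTER_CUBIC)
q=(proj(d,place(np.array([[.1,0,.066]]),b)[0])*4).astype(int)
cv2.imwrite('pics/wiped.png',im[q[1]-280:q[1]+300,q[0]-480:q[0]+320])
E
python3 go.py $(python3 -c "
from fit import *
X=place(np.array([[.145,0,0]]),np.load('b.npy'))[0];print(X[0],X[1],0.1077,1.7992)")
```

```text
time: 7.95
position: [0.5264, 0.1646, 0.1072]
tool_rot: [0.993, 0.114, -0.0, -0.0]
ft_force: [-0.0, -0.7, -2.0]
grip_width: 0.0193
grip_force: 40.0
t 8.0 pos [0.5268 0.1636 0.1072] yaw 1.7998 F [-0.2 -0.7 -1.4] w 0.02 -> [ 0.0008  0.0014 -0.0016] 0.0001
```

View pics/wiped.png

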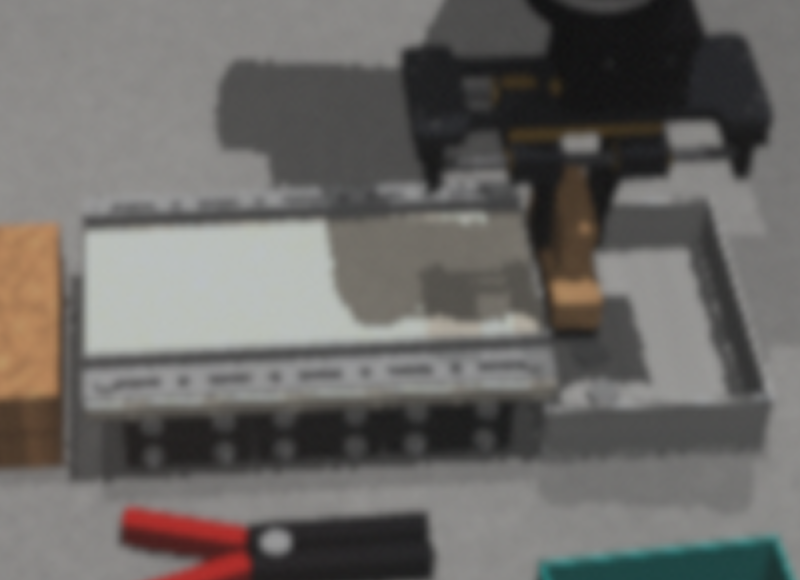

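The board is clear, and chips are visible in the tray at (605,392). Lifting and carrying the scraper back.

```bash
python3 -m handwheel '[[0,0,-0.04,0],[0,0,-0.1,0],[0,0,-0.15,0],[0,0.06,-0.16,0],[0,0.14,-0.16,0],[0,0.24,-0.16,0],[0,0.34,-0.16,0],[0,0.44,-0.16,0],[0,0.54,-0.16,0],[0,0.6,-0.16,0],[0,0.6,-0.16,0],[0,0.6,-0.16,0]]';python3 go.py 0.603 -0.163 0.1015 1.7992;python3 - <<'E'
from fit import *
d=shot('scene','w_scene');e=shot('top');b=np.load('b.npy')
ims=[]
for d,r in((d,4),(e,6)):
    im=cv2.resize(d['frame'][:,:,::-1],None,fx=r,fy=r,interpolation=cv2.INTER_CUBIC)
    q=(proj(d,place(np.array([[.15,0,.03]]),b)[0])*r).astype(int); ims.append(im[q[1]-250:q[1]+250,q[0]-200:q[0]+200])
cv2.imwrite('pics/tray.png',np.hstack(ims))
E
```

```text
time: 9.0
position: [0.5678, -0.0143, 0.1551]
tool_rot: [0.994, 0.112, -0.0, -0.0]
ft_force: [0.3, 0.3, -2.2]
grip_width: 0.0199
grip_force: 40.0
t 9.0 pos [ 0.5678 -0.0143  0.1551] yaw 1.7948 F [ 0.3  0.3 -2.2] w 0.0199 -> [0.0044 0.5094 0.1787] -0.0007
```

View pics/tray.png

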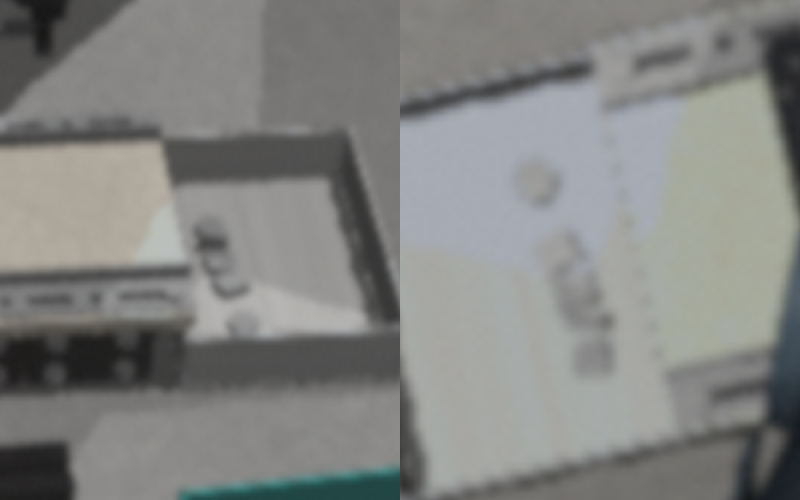

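The chips sit in a row in the tray: one slug at (540,182) and a cluster from (560,245) to (592,355) in the crop. Placing the scraper next.

```bash
python3 -m handwheel '[[0.001,0.06,0,0],[0.002,0.16,0,0],[0.003,0.26,0,0],[0.004,0.36,0,0],[0.004,0.44,0,0],[0.004,0.49,0,0],[0.004,0.509,0,0],[0.004,0.509,0,0],[0.004,0.509,0.05,0],[0.004,0.509,0.1,0],[0.004,0.509,0.14,0],[0.004,0.509,0.16,0],[0.004,0.509,0.168,0],[0.004,0.509,0.17,0],[0.004,0.509,0.17,0]]';python3 go.py 0.603 -0.163 0.1012 1.7992
```

```text
time: 10.35
position: [0.6036, -0.1608, 0.1045]
tool_rot: [0.994, 0.114, 0.0, 0.0]
ft_force: [0.2, -0.0, -1.8]
grip_width: 0.0195
grip_force: 40.0
t 10.35 pos [ 0.6036 -0.1608  0.1045] yaw 1.7986 F [ 0.2 -0.  -1.8] w 0.0195 -> [-0.0035  0.0066  0.0112] -0.0001
```

```bash
python3 -m handwheel '[[0,0.003,0.004,0],[0,0.004,0.008,0],[0,0.004,0.011,0],[0,0.004,0.011,0],[0,0.004,0.011,0]]';python3 go.py 0.603 -0.163 0.1012 1.7992
```

```text
time: 10.77
position: [0.6037, -0.1625, 0.1011]
tool_rot: [0.994, 0.113, 0.0, 0.0]
ft_force: [0.4, -0.6, -0.8]
grip_width: 0.0196
grip_force: 40.0
t 10.7667 pos [ 0.6037 -0.1625  0.1011] yaw 1.7979 F [ 0.4 -0.6 -0.8] w 0.0196 -> [-0.0025  0.001  -0.0002] -0.0002
```

```bash
python3 -m handwheel '[[0,0,0,0],[0,0,0,0],[0,0,0,0],[0,0,0,0],[0,0,0,0],[0,0,0,0],[0,0,0,0],[0,0,0,0],[0,0,0,0],[0,0,0,0]]' 100 && python3 -m handwheel '[[0,0,-0.03,0],[0,0,-0.08,0],[0,0,-0.16,0],[0,0,-0.26,0],[0,0,-0.36,0],[0,0,-0.42,0],[-0.1,0.1,-0.43,0],[-0.2,0.2,-0.43,0],[-0.3,0.3,-0.43,0],[-0.4,0.4,-0.43,0],[-0.48,0.5,-0.43,0],[-0.54,0.6,-0.43,0],[-0.56,0.7,-0.43,0],[-0.56,0.8,-0.43,0],[-0.56,0.8,-0.43,0],[-0.56,0.8,-0.43,0]]';python3 - <<'E'
from fit import *
d=shot('scene');e=shot('top');b=np.load('b.npy')
ims=[]
for d,r in((d,3),(e,4)):
    im=cv2.resize(d['frame'][:,:,::-1],None,fx=r,fy=r,interpolation=cv2.INTER_CUBIC)
    q=(proj(d,place(np.array([[.0,0,.06]]),b)[0])*r).astype(int); ims.append(im[q[1]-140:q[1]+140,q[0]-390:q[0]+390])
cv2.imwrite('pics/end.png',np.vstack(ims))
for c in['top','scene']:
    for l,z in[('clamp',.01),('jar',.04),('driver',.01)]:
        for r in vision.look_for(c,l)[:1]: print(c,l,np.round(r['point']))
E
```

```text
time: 11.6
position: [0.6035, -0.1623, 0.1009]
tool_rot: [0.994, 0.113, -0.0, -0.0]
ft_force: [-0.6, 0.4, -0.4]
grip_width: 0.0784
grip_force: 0.0
time: 12.93
position: [0.4936, -0.4356, 0.2302]
tool_rot: [0.994, 0.112, 0.0, 0.0]
ft_force: [0.8, 0.5, 0.5]
grip_width: 0.0867
grip_force: 0.0
top jar [245. 314.]
top driver [331. 148.]
scene clamp [305. 316.]
scene jar [182. 169.]
scene driver [212. 508.]
```

View pics/end.png

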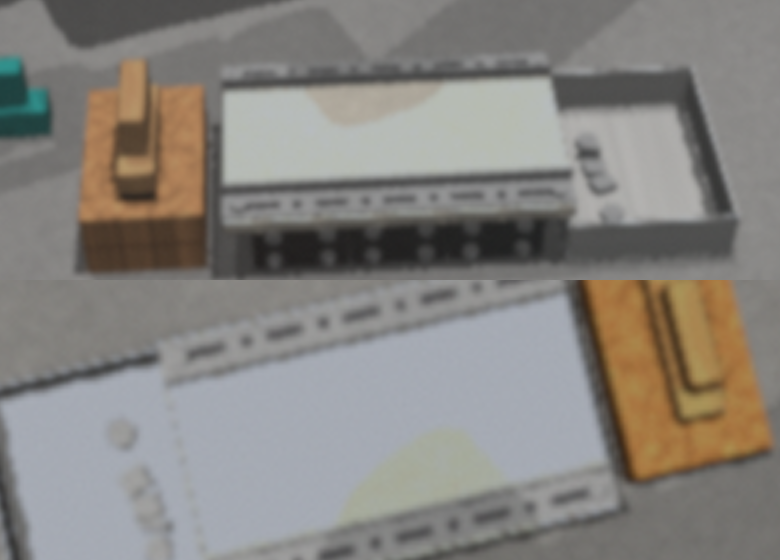

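The board is empty. The chips lie in the aluminium tray around (595,165), the scraper stands upright on the stand at (135,130), and the bystanders haven't moved. The arm is clear, so I'm handing in.

```bash
python3 -c "
from rig import job; print(job.hand_in())"
```

```text
the job is handed in; nothing more can be done
None
```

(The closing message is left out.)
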